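Line up the sauce jar sizes for the range board

TASK

Line up the four gold-lidded sauce jars on the white board in order of height, the shortest on the mark next to the red block and each next taller one on the following mark, so that the tallest ends up by the grey block. Stand each jar upright and centred on its mark, setting it down rather than dropping it, and leave the white tasting cup standing where it is.

Things in the scene. Friction and masses are not known exactly. Their poses are not given: they have to be found in the camera images.
- jar_mini: smallest of the four loose, closed, upright jars of dark red sauce with a gold lid and a paper label: a plain cylinder 40 mm in diameter and 58 mm tall over the lid, about 90 g. Origin at the centre of its underside, z up; round, so its yaw does not matter.
- jar_small: second smallest of the four loose, closed, upright jars of dark red sauce with a gold lid and a paper label: a plain cylinder 46 mm in diameter and 75 mm tall over the lid, about 150 g. Origin at the centre of its underside, z up; round, so its yaw does not matter.
- jar_medium: second largest of the four loose, closed, upright jars of dark red sauce with a gold lid and a paper label: a plain cylinder 52 mm in diameter and 92 mm tall over the lid, about 240 g. Origin at the centre of its underside, z up; round, so its yaw does not matter.
- jar_large: largest of the four loose, closed, upright jars of dark red sauce with a gold lid and a paper label: a plain cylinder 58 mm in diameter and 110 mm tall over the lid, about 360 g. Origin at the centre of its underside, z up; round, so its yaw does not matter.
- mark_a: one end mark of the straight row a-b-c-d: a flat dark round mark 68 mm across with a small white centre dot, on a fixed white board (480 x 110 mm, 6 mm thick), marks 90 mm apart. Origin at the mark's centre on the board's top face, 6 mm above the table; its y axis runs along the row (from d to a), x across it, z up. A jar set on it stands with its underside at this height.
- mark_b: the mark next to mark_a of the straight row a-b-c-d: a flat dark round mark 68 mm across with a small white centre dot, on a fixed white board (480 x 110 mm, 6 mm thick), marks 90 mm apart. Origin at the mark's centre on the board's top face, 6 mm above the table; its y axis runs along the row (from d to a), x across it, z up. A jar set on it stands with its underside at this height.
- mark_c: the mark between mark_b and mark_d of the straight row a-b-c-d: a flat dark round mark 68 mm across with a small white centre dot, on a fixed white board (480 x 110 mm, 6 mm thick), marks 90 mm apart. Origin at the mark's centre on the board's top face, 6 mm above the table; its y axis runs along the row (from d to a), x across it, z up. A jar set on it stands with its underside at this height.
- mark_d: the other end mark of the straight row a-b-c-d: a flat dark round mark 68 mm across with a small white centre dot, on a fixed white board (480 x 110 mm, 6 mm thick), marks 90 mm apart. Origin at the mark's centre on the board's top face, 6 mm above the table; its y axis runs along the row (from d to a), x across it, z up. A jar set on it stands with its underside at this height.
- start_block: fixed red block, 50 mm across the board, 30 mm along it and 34 mm tall, at one end of the row, 75 mm beyond the end mark: it shows where the row starts. It can be at either end (beside mark_a or beside mark_d); a like block in grey stands at the other end. Origin at the centre of its underside, on the board's top face.
- tasting_cup: bystander: loose, open, empty white ceramic cup without a handle, 60 mm across the rim and 52 mm tall, standing in the line of jars in front of the board, 0.11 m or more between its centre and theirs. Origin at the centre of its underside. To be left standing where it is.
Things that resemble listed ones, but are neither listed nor needed, are in the scene too. Leave any blue or purple look-alike of the jar_large alone.

How it is judged:
At the end, for the whole second after the job is handed in: Counted from the red block, the mini, small, medium and large jar stand on marks 1 to 4, centres within 12 mm, underside at most 4 mm above the board, within 0.08 rad of upright, at rest and released; the tasting cup is upright (0.15 rad) and within 20 mm of its start (((horizontal distance between start_block and mark_a below 0.15 m and horizontal distance between jar_mini and mark_a below 0.012 m and horizontal distance between jar_small and mark_b below 0.012 m and horizontal distance between jar_medium and mark_c below 0.012 m and horizontal distance between jar_large and mark_d below 0.012 m) or (horizontal distance between start_block and mark_d below 0.15 m and horizontal distance between jar_mini and mark_d below 0.012 m and horizontal distance between jar_small and mark_c below 0.012 m and horizontal distance between jar_medium and mark_b below 0.012 m and horizontal distance between jar_large and mark_a below 0.012 m)) and height (world z) of each of jar_mini, jar_small, jar_medium, jar_large below 0.01 m and angle between each of jar_mini, jar_small, jar_medium, jar_large's own z axis and vertical below 0.08 rad and linear speed of each of jar_mini, jar_small, jar_medium, jar_large below 0.02 m/s and angular speed of each of jar_mini, jar_small, jar_medium, jar_large below 0.2 rad/s and distance of tasting_cup from where it was at the start of the episode below 0.02 m and angle between tasting_cup's own z axis and vertical below 0.15 rad); the robot touches nothing.
It fails at once if the tasting cup is pushed more than 20 mm or tipped more than 0.35 rad (distance of tasting_cup from where it was at the start of the episode above 0.02 m or angle between tasting_cup's own z axis and vertical above 0.35 rad).
It fails at once if a jar is dropped (moves faster than 0.6 m/s while the fingers do not hold it, a fall of about 20 mm) ((linear speed of jar_mini above 0.6 m/s and contact force between jar_mini and the fingers below 0.01 N) or (linear speed of jar_small above 0.6 m/s and contact force between jar_small and the fingers below 0.01 N) or (linear speed of jar_medium above 0.6 m/s and contact force between jar_medium and the fingers below 0.01 N) or (linear speed of jar_large above 0.6 m/s and contact force between jar_large and the fingers below 0.01 N)).
It also fails if it takes over 93 s, if anything falls off the work surface, if the arm or the gripper's body presses on something with over 40 N, if the wrist force passes 120 N, or if a joint passes its speed limit or range.

ROBOT

A 6-joint arm with a two-finger parallel gripper is mounted at the origin on the work surface. World frame = base frame: x ahead of the robot, y to its left, z up, the work surface at z = 0. Lengths are in m, angles in rad, forces in N, time in s.
With the tool pointing down it reaches from about 0.25 to 0.775 m from the base axis. Payload 4 kg.
Tool frame: the origin (TCP) lies on the centre line of the jaws, within the pads' length; the fingertips stand 8 mm ahead of it and the grasp point (between the pads) lies 11 mm behind it; y points along the fingers, x is the direction in which the jaws open and shut, and the axes are right-handed (so a half turn about y gives the same grasp; the last joint's range is limited). The gripper opens to 94 mm and grips with 3 to 60 N. Pads are 16 mm wide; open, the fingers measure 119 mm over their backs; the gripper's body (75 mm by 177 mm) begins 78 mm behind the grasp point.
Start: joints at [-1.323, 0.087, 1.371, -0, 1.684, -0.103], TCP at [0.189, -0.517, 0.214] pointing down, gripper open.
Joint ranges: [-3.1, 3.1], [-0.76, 2.03], [0.27, 2.55], [-1.08, 4.22], [0.17, 2.65], [-2.57, 2.57]. Speed limits (rad/s): [2.79, 2.79, 3.14, 3.14, 3.14, 3.14].

INTERFACE

Orientations are given as [roll, pitch, yaw] about the fixed x, y, z axes, in that order (R = Rz(yaw) Ry(pitch) Rx(roll)).
In Python, from bench import robot gives the robot as it stands.
- The arm moves only by the tool step_arm, never from a script. Its argument "commands" is a list of rows, each an object with "xyz": the shift along the world's x, y, z in m, a list of three; "twist": the turn, a rotation vector about the world's x, y, z in degrees, a list of three. In form: [{"xyz": [tx, ty, tz], "twist": [ax, ay, az]}, ...]. A call has 1 to 12 rows; each row is the pose to reach, as a shift and turn from the pose commanded when the call began; what a row does not reach only later rows make up. A row lasts 1/12 s, in which the tool goes at most 41.7 mm and 7.16 degrees, less where a joint would pass 70% of its speed; a pose out of reach is approached as far as the arm can. A call with a gripper value outside its range is refused whole. "fingers" is the closure in counts, from 0 (fully open) to 255 (shut), set as the call begins (left out, the last holds). The fingers move at their own pace and stop on an object; the grip force is fixed at half the most. Time passes only in rows, so rows that repeat a pose let the fingers close. It gives the time, the measured TCP pose, the force and the opening at its end, in the units of the state.
- robot.get_obs(): the state, without advancing time (a new reading comes with each control period).
- robot.snapshot(name): name is "scene" or "side" or "wrist"; returns (picture, depth): 420x560x3 uint8, red, green, blue; 420x560 float32, m along the optical axis (not along the pixel's ray), 0 where there is no reading.
- robot.camera_info(name): a dict with "fx", "fy", "cx", "cy" (pixels), "R" (3x3) and "t" (3): a world point X has camera coordinates R X + t. Camera axes: x right, y down, z forward; pixel columns grow to the right and rows downward; lengths in m; the calibration is good to about 2 mm. The wrist camera is an equidistant fisheye: a pixel r from the principal point sees the ray r / f radians off the axis. A picture is of the moment at which its call begins: read the wrist's pose just before it. camera_info takes no time and is no camera call; for the wrist camera it gives the pose at the moment of the call.
- robot.close_job(): hands the job in, once; it reports no verdict.
The state is a dict: "time": time; "joint_positions": joint angles; "qvel": joint speeds; "joint_torque": joint torques, N m; "tool_pos": TCP position; "ee_rot": TCP orientation; "wrist_force": force on the tool from outside, world axes, zero at the start; "wrist_torque": the same for the moment, N m; "width": finger opening in m.
Only numpy, scipy, OpenCV 4.12 (cv2) and the standard library are available. Lean on these libraries where they do the work, as an engineer would, in place of code of your own. Each camera call takes 0.05 s, during which the arm holds its last target.

## Working session

There is one attempt and no reset: what is moved stays moved. The work goes in short steps, Python scripts to look and compute and a tool call to move; the robot and the scene stay as the last step left them, time stands still between calls to the robot, and variables do not carry over. Pictures are saved under pics/ and viewed, and the job is handed in when it is done.

Besides the shell and the picture viewer there is one more tool, called after "Emit:" as name(argument=value, ...) on one line, values as JSON. step_arm: Moves the arm, as the interface text tells. Its arguments: {"type":"object","properties":{"commands":{"type":"array"},"fingers":{"type":"number"}},"required":["commands"]}

```bash
mkdir -p pics; ls
python3 - <<'E'
from bench import robot
import cv2,numpy as np
o=robot.get_obs(); print({k:np.round(v,3).tolist() for k,v in o.items()})
for n in ["scene","side","wrist"]:
    ci=robot.camera_info(n); print(n,{k:np.round(v,4).tolist() for k,v in ci.items()})
    p,d=robot.snapshot(n); cv2.imwrite(f"pics/{n}0.png",p[:,:,::-1]); np.savez(f"{n}0.npz",p=p,d=d,**ci)
E
```

```text
pics
{'time': 0.0, 'joint_positions': [-1.323, 0.088, 1.372, 0.0, 1.684, -0.103], 'qvel': [-0.001, 0.0, 0.0, 0.001, 0.0, -0.001], 'joint_torque': [0.001, -34.018, -30.242, 0.072, 0.033, -0.0], 'tool_pos': [0.189, -0.516, 0.212], 'ee_rot': [-1.571, 0.002, -1.22], 'wrist_force': [-0.852, -0.751, -0.373], 'wrist_torque': [0.03, -0.01, -0.016], 'width': 0.094}
scene {'fx': 392.638, 'fy': 392.638, 'cx': 279.8292, 'cy': 205.1457, 'R': [[-0.5462, 0.8375, 0.017], [0.4317, 0.2989, -0.8511], [-0.7178, -0.4575, -0.5248]], 't': [0.2681, -0.1736, 1.2385]}
side {'fx': 494.3769, 'fy': 494.3769, 'cx': 287.1981, 'cy': 208.0972, 'R': [[-0.861, -0.5083, -0.0197], [-0.3005, 0.5395, -0.7865], [0.4104, -0.6712, -0.6173]], 't': [0.4301, 0.1837, 0.9372]}
wrist {'fx': 325.1923, 'fy': 325.1923, 'cx': 284.9972, 'cy': 206.6626, 'R': [[0.3444, -0.9388, -0.0035], [-0.9056, -0.3332, 0.2624], [-0.2475, -0.0872, -0.965]], 't': [-0.549, -0.0287, 0.3915]}
```

View pics/scene0.png

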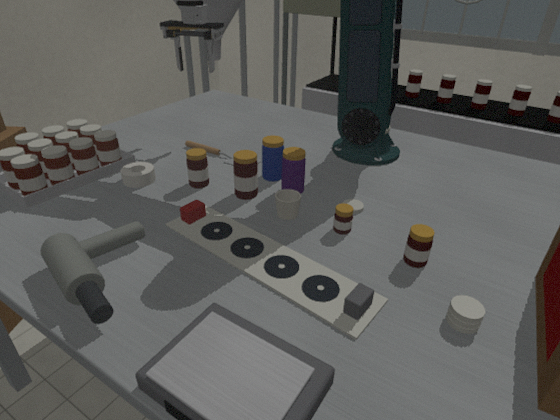

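View pics/side0.png

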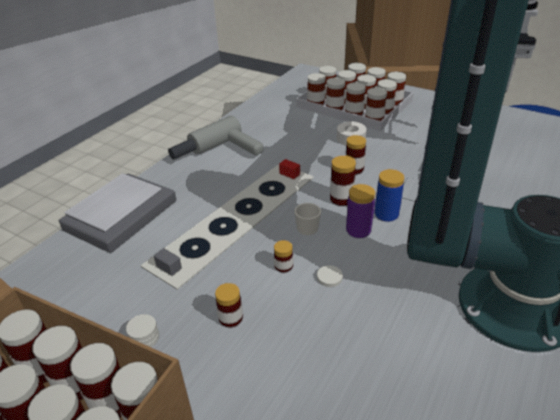

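View pics/wrist0.png

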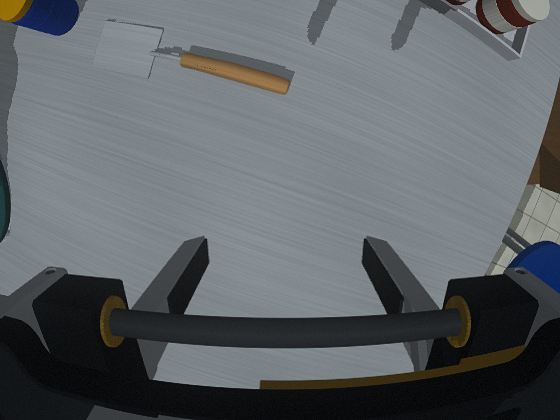

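The scene view shows gold-lidded jars at (198,167), (245,174), (344,218) and (419,245). The blue (273,158) and purple (293,170) cylinders also have gold lids but are look-alikes, so I leave them alone. The cup is at (288,204), the marks are at (216,230), (247,247), (282,267) and (320,288), the red block is at (193,211) and the grey block at (359,299). Next I measure them.

```bash
cat > h.py <<'E'
import cv2,numpy as np
def load(n): return dict(np.load(n+'.npz'))
def ray(c,u,v):
    d=np.array([(u-c['cx'])/c['fx'],(v-c['cy'])/c['fy'],1.]); R=c['R']; return -R.T@c['t'], R.T@d
def plane(c,u,v,z):
    o,d=ray(c,u,v); return o+d*(z-o[2])/d[2]
def cloud(c):
    v,u=np.mgrid[:420,:560]; d=c['d']
    P=np.stack([(u-c['cx'])/c['fx']*d,(v-c['cy'])/c['fy']*d,d],-1)
    return (P-c['t'])@c['R']
def gold(p):
    h=cv2.cvtColor(p,cv2.COLOR_RGB2HSV); return cv2.inRange(h,(14,140,90),(30,255,255))
E
python3 - <<'E'
from h import *
for n in ["scene0","side0"]:
    c=load(n); P=cloud(c); m=gold(c['p'])
    k,l,s,ct=cv2.connectedComponentsWithStats(m)
    print(n)
    for i in range(1,k):
        if s[i,4]<40: continue
        q=P[(l==i)&(c['d']>0)]; zt=np.percentile(q[:,2],90)
        top=q[q[:,2]>zt-.006]
        mid=(top.min(0)+top.max(0))/2
        print(ct[i].round(),s[i,4],'ztop',zt.round(4),'mid',mid.round(4),'ext',np.ptp(top,axis=0).round(3))
    # white dots: bright blob inside dark marks
    g=cv2.cvtColor(c['p'],cv2.COLOR_RGB2GRAY)
    seeds={'scene0':[(216,230),(247,247),(282,267),(320,288)],'side0':[(272,188),(249,206),(223,226),(195,247)]}[n]
    for (u,v) in seeds:
        w=g[v-9:v+10,u-9:u+10].astype(float)
        # dark disc centroid
        mm=((g<70)).astype(np.uint8); 
        mask=np.zeros_like(mm); mask[v-18:v+19,u-22:u+23]=mm[v-18:v+19,u-22:u+23]
        kk,ll,ss,cc=cv2.connectedComponentsWithStats(mask); i=1+np.argmax(ss[1:,4])
        cnt,_=cv2.findContours((ll==i).astype(np.uint8),cv2.RETR_EXTERNAL,cv2.CHAIN_APPROX_NONE)
        e=cv2.fitEllipse(max(cnt,key=len))
        wb=np.clip(w-np.median(w)-25,0,None); wb[:4]=0;wb[-4:]=0;wb[:,:4]=0;wb[:,-4:]=0
        yy,xx=np.mgrid[:19,:19]; du=u-9+(wb*xx).sum()/wb.sum(); dv=v-9+(wb*yy).sum()/wb.sum()
        print('mark',np.round(e[0],1),np.round(e[1],1),plane(c,*e[0],.006).round(4),'dot',round(du,1),round(dv,1),plane(c,du,dv,.006).round(4))
    for nm,(u,v) in {'cup':{'scene0':(288,194),'side0':(308,209)}[n]}.items(): print(nm,plane(c,u,v,.052).round(3))
    h=cv2.cvtColor(c['p'],cv2.COLOR_RGB2HSV); r=((h[...,1]>150)&((h[...,0]<8)|(h[...,0]>172))&(h[...,2]>100)); 
    k,l,s,ct=cv2.connectedComponentsWithStats(r.astype(np.uint8))
    for i in range(1,k):
        if s[i,4]>100: q=P[l==i]; print('red',ct[i].round(),np.median(q,0).round(3))
s=cv2.imread('pics/scene0.png')[130:310,150:450]; cv2.imwrite('pics/crop0.png',cv2.resize(s,None,fx=2.6,fy=2.6,interpolation=cv2.INTER_CUBIC))
E
```

```text
scene0
[273. 139.] 108 ztop 0.1095 mid [ 0.3159 -0.1383  0.1087] ext [0.051 0.051 0.004]
[293. 151.] 112 ztop 0.1094 mid [ 0.3504 -0.0548  0.1088] ext [0.053 0.053 0.003]
[193. 153.] 52 ztop 0.0919 mid [ 0.4638 -0.2754  0.0908] ext [0.039 0.043 0.003]
[245. 155.] 136 ztop 0.1095 mid [ 0.4329 -0.1389  0.1088] ext [0.054 0.05  0.004]
[344. 208.] 117 ztop 0.0573 mid [0.4391 0.1278 0.0563] ext [0.033 0.034 0.004]
[422. 231.] 224 ztop 0.0742 mid [0.4534 0.2942 0.0729] ext [0.043 0.041 0.005]
mark [216.2 230.5] [17.4 31. ] [ 0.6028 -0.0904  0.006 ] dot 216.2 230.0 [ 0.6014 -0.0917  0.006 ]
mark [246.7 247.3] [19.9 32.8] [ 0.6126 -0.0008  0.006 ] dot 246.7 246.7 [ 0.6111 -0.002   0.006 ]
mark [281.2 266.4] [21.6 34.2] [0.6225 0.0889 0.006 ] dot 281.2 265.7 [0.6209 0.0878 0.006 ]
mark [320.2 288. ] [25.  36.5] [0.6326 0.1782 0.006 ] dot 320.1 287.2 [0.6309 0.1771 0.006 ]
cup [ 0.45  -0.006  0.052]
side0
[356. 142.] 194 ztop 0.0924 mid [ 0.455  -0.2729  0.0903] ext [0.049 0.048 0.008]
[344. 164.] 326 ztop 0.1104 mid [ 0.4291 -0.1389  0.1085] ext [0.055 0.056 0.008]
[391. 178.] 318 ztop 0.1104 mid [ 0.3115 -0.1353  0.1086] ext [0.052 0.055 0.008]
[361. 193.] 359 ztop 0.1105 mid [ 0.3448 -0.0525  0.1086] ext [0.053 0.054 0.008]
[283. 249.] 232 ztop 0.0586 mid [0.4323 0.1283 0.0563] ext [0.035 0.037 0.007]
[227. 294.] 415 ztop 0.0757 mid [0.4478 0.2949 0.0736] ext [0.043 0.041 0.008]
mark [271.5 188. ] [14.1 25.2] [ 0.5992 -0.0913  0.006 ] dot 271.4 187.6 [ 0.6002 -0.0927  0.006 ]
mark [248.3 206. ] [15.8 26.2] [ 0.6089 -0.0018  0.006 ] dot 248.3 205.6 [ 0.6098 -0.0032  0.006 ]
mark [222.6 225.9] [16.1 27.3] [0.6187 0.088  0.006 ] dot 222.8 225.3 [0.6195 0.0862 0.006 ]
mark [194.4 247.6] [18.1 29. ] [0.6287 0.1772 0.006 ] dot 194.5 247.1 [0.6295 0.1759 0.006 ]
cup [ 0.451 -0.01   0.052]
```

View pics/crop0.png

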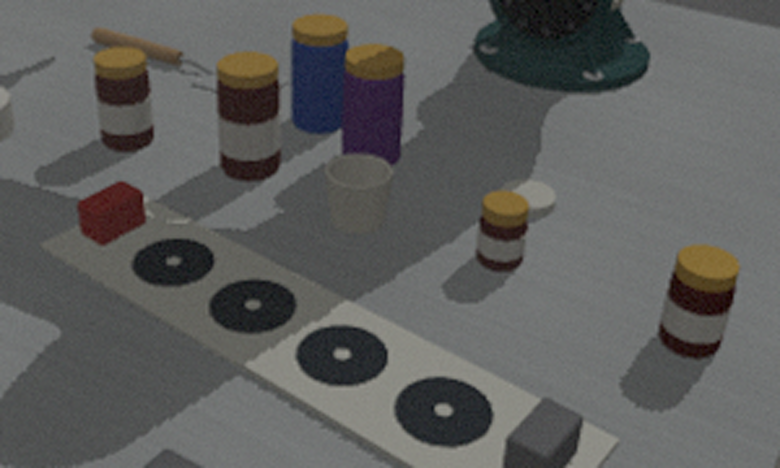

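The crop confirms it: dark-red, gold-lidded jars with lid tops at z of about 58, 75, 92 and 110 mm, so mini (344,218), small (419,245), medium (198,167) and large (245,174). The blue and purple cylinders are excluded. The red block is at the −y end, so mark 1 is (0.601,−0.092) and mark 4 is (0.630,0.1765). I start with the large jar, jaws across the row.

Emit:
step_arm(commands=[{"xyz":[0.02,0.03,0.01],"twist":[0,0,5]},{"xyz":[0.04,0.06,0.02],"twist":[0,0,11]},{"xyz":[0.06,0.09,0.02],"twist":[0,0,17]},{"xyz":[0.08,0.12,0.02],"twist":[0,0,23]},{"xyz":[0.1,0.155,0.02],"twist":[0,0,29]},{"xyz":[0.12,0.19,0.02],"twist":[0,0,35]},{"xyz":[0.14,0.22,0.02],"twist":[0,0,41]},{"xyz":[0.16,0.25,0.02],"twist":[0,0,47]},{"xyz":[0.18,0.285,0.02],"twist":[0,0,53]},{"xyz":[0.2,0.32,0.02],"twist":[0,0,58]},{"xyz":[0.22,0.35,0.02],"twist":[0,0,62]},{"xyz":[0.242,0.378,0.02],"twist":[0,0,64]}], fingers=0)

```text
time: 1.15
tool_pos: [0.4313, -0.1364, 0.2335]
ee_rot: [-1.571, -0.0, -0.1]
wrist_force: [0.6, -0.5, -0.3]
width: 0.0938
```

Emit:
step_arm(commands=[{"xyz":[0,0,0],"twist":[0,0,0]},{"xyz":[0,0,0],"twist":[0,0,0]},{"xyz":[0,0,0],"twist":[0,0,0]}])

```text
time: 1.4
tool_pos: [0.4307, -0.1387, 0.2332]
ee_rot: [-1.571, 0.001, -0.103]
wrist_force: [-0.6, 0.5, 0.5]
width: 0.0937
```

```bash
cat > look.py <<'E'
import sys
from bench import robot
from h import *
def wplane(c,u,v,z):
    x,y=(u-c['cx'])/c['fx'],(v-c['cy'])/c['fy']; r=np.hypot(x,y); s=np.sin(r)/r if r>1e-6 else 1
    d=c['R'].T@np.array([x*s,y*s,np.cos(r)]); o=-c['R'].T@c['t']; return o+d*(z-o[2])/d[2]
if __name__=='__main__':
    o=robot.get_obs(); print('t',o['time'],'tcp',o['tool_pos'].round(4) if hasattr(o['tool_pos'],'round') else o['tool_pos'],'rot',np.round(o['ee_rot'],3),'F',np.round(o['wrist_force'],2),'w',o['width'])
    for a in sys.argv[1:]:
        n,f=a.split(':'); c=robot.camera_info(n); p,d=robot.snapshot(n); cv2.imwrite(f'pics/{f}.png',p[:,:,::-1]); np.savez(f,p=p,d=d,**c)
E
python3 look.py wrist:w1
```

```text
t 1.4 tcp [ 0.4307 -0.1387  0.2332] rot [-1.571e+00  1.000e-03 -1.030e-01] F [-0.59  0.5   0.48] w 0.09368888349671962
```

View pics/w1.png

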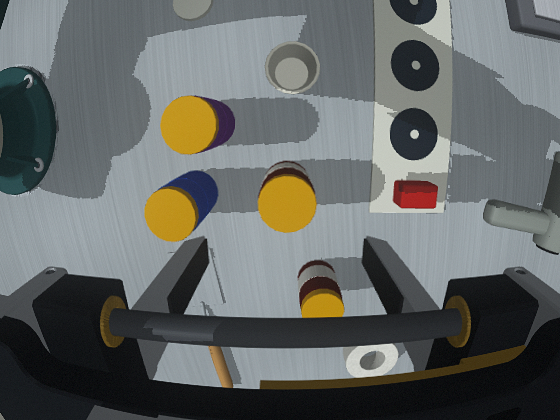

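The wrist view shows the large lid at (287,203) between the fingers, with the blue (173,213) and purple (190,125) lids to the left. Marks 1 and 2 are at (414,133) and (415,65), and the red block at (414,194). I fit these for a cross-check.

Run:
```python
from look import *
c=load('w1'); m=gold(c['p']); k,l,s,ct=cv2.connectedComponentsWithStats(m)
for i in range(1,k):
    if s[i,4]<300: continue
    cn,_=cv2.findContours((l==i).astype(np.uint8),0,1); cn=max(cn,key=len); b=cv2.fitEllipse(cn)
    print(np.round(b[0]),np.round(b[1]),[ (z,wplane(c,*b[0],z)[:2].round(4)) for z in (.11,.092)])
g=cv2.cvtColor(c['p'],cv2.COLOR_RGB2GRAY)
for u,v in [(414,133),(415,65)]:
    w=(g[v-5:v+6,u-5:u+6]>120); yy,xx=np.nonzero(w); print(u-5+xx.mean(),v-5+yy.mean(),wplane(c,u-5+xx.mean(),v-5+yy.mean(),.006).round(4))
```

```text
[189. 125.] [57. 58.] [(0.11, array([ 0.3492, -0.0558])), (0.092, array([ 0.3438, -0.0553]))]
[287. 203.] [57. 58.] [(0.11, array([ 0.4312, -0.1393])), (0.092, array([ 0.4308, -0.144 ]))]
[171. 214.] [51. 54.] [(0.11, array([ 0.3169, -0.1382])), (0.092, array([ 0.3095, -0.1428]))]
[321. 305.] [29. 45.] [(0.11, array([ 0.4567, -0.2534])), (0.092, array([ 0.4578, -0.2651]))]
414.07936507936506 133.88888888888889 [ 0.6005 -0.0914  0.006 ]
415.5 64.57407407407408 [ 0.6102 -0.0015  0.006 ]
```

Emit:
step_arm(commands=[{"xyz":[0,0,-0.02],"twist":[0,0,0]},{"xyz":[0,0,-0.05],"twist":[0,0,0]},{"xyz":[0,0,-0.08],"twist":[0,0,0]},{"xyz":[0,0,-0.11],"twist":[0,0,0]},{"xyz":[0,0,-0.135],"twist":[0,0,0]},{"xyz":[0,0,-0.155],"twist":[0,0,0]},{"xyz":[0,0,-0.165],"twist":[0,0,0]},{"xyz":[0,0,-0.169],"twist":[0,0,0]},{"xyz":[0,0,-0.169],"twist":[0,0,0]},{"xyz":[0,0,-0.169],"twist":[0,0,0]}])

```text
time: 2.28
tool_pos: [0.4317, -0.1395, 0.0658]
ee_rot: [-1.572, -0.002, -0.104]
wrist_force: [-0.1, -1.0, 0.7]
width: 0.094
```

Emit:
step_arm(commands=[{"xyz":[0,0,0],"twist":[0,0,0]},{"xyz":[0,0,0],"twist":[0,0,0]},{"xyz":[0,0,0],"twist":[0,0,0]},{"xyz":[0,0,0],"twist":[0,0,0]},{"xyz":[0,0,0],"twist":[0,0,0]},{"xyz":[0,0,0],"twist":[0,0,0]},{"xyz":[0,0,0],"twist":[0,0,0]},{"xyz":[0,0,0],"twist":[0,0,0]},{"xyz":[0,0,0],"twist":[0,0,0]},{"xyz":[0,0,0],"twist":[0,0,0]}], fingers=255)

```text
time: 3.12
tool_pos: [0.4314, -0.1386, 0.0648]
ee_rot: [-1.571, -0.001, -0.103]
wrist_force: [1.8, 0.9, 1.1]
width: 0.0577
```

Emit:
step_arm(commands=[{"xyz":[0,0,0.005],"twist":[0,0,0]},{"xyz":[0,0,0.015],"twist":[0,0,0]},{"xyz":[0,0,0.03],"twist":[0,0,0]},{"xyz":[0,0,0.05],"twist":[0,0,0]},{"xyz":[0,0,0.07],"twist":[0,0,0]},{"xyz":[0,0,0.09],"twist":[0,0,0]},{"xyz":[0,0,0.105],"twist":[0,0,0]},{"xyz":[0,0,0.11],"twist":[0,0,0]}])

```text
time: 3.78
tool_pos: [0.4319, -0.139, 0.1777]
ee_rot: [-1.572, -0.004, -0.103]
wrist_force: [1.1, 0.2, -2.0]
width: 0.0575
```

```bash
python3 look.py side:s1
```

```text
t 3.7833 tcp [ 0.4319 -0.139   0.1777] rot [-1.572 -0.004 -0.103] F [ 1.11  0.21 -1.96] w 0.05753478984406714
```

View pics/s1.png

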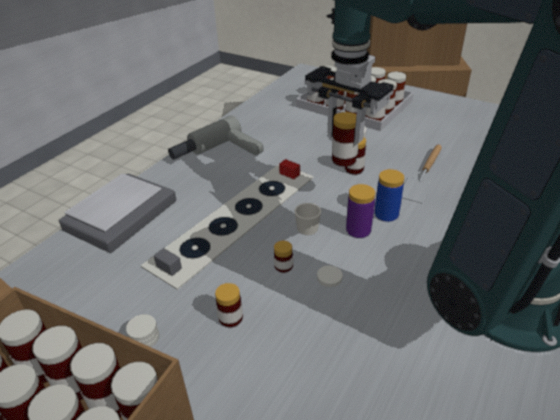

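The large jar hangs upright in the fingers at (345,140), and the cup (307,217) and the other jars are untouched. I carry it over mark 4.

Emit:
step_arm(commands=[{"xyz":[0.006,0.01,0],"twist":[0,0,0]},{"xyz":[0.017,0.028,0],"twist":[0,0,0]},{"xyz":[0.035,0.055,0],"twist":[0,0,0]},{"xyz":[0.055,0.088,0],"twist":[0,0,0]},{"xyz":[0.077,0.122,0],"twist":[0,0,0]},{"xyz":[0.1,0.158,0],"twist":[0,0,0]},{"xyz":[0.122,0.194,0],"twist":[0,0,0]},{"xyz":[0.144,0.229,0],"twist":[0,0,0]},{"xyz":[0.164,0.261,0],"twist":[0,0,0]},{"xyz":[0.182,0.289,0],"twist":[0,0,0]},{"xyz":[0.193,0.307,0],"twist":[0,0,0]},{"xyz":[0.199,0.316,0],"twist":[0,0,0]}])

```text
time: 4.83
tool_pos: [0.6298, 0.1803, 0.1716]
ee_rot: [-1.571, 0.004, -0.1]
wrist_force: [-0.9, -0.2, -1.7]
width: 0.0574
```

Emit:
step_arm(commands=[{"xyz":[0,0,0],"twist":[0,0,0]},{"xyz":[0,0,-0.015],"twist":[0,0,0]},{"xyz":[0,0,-0.035],"twist":[0,0,0]},{"xyz":[0,0,-0.06],"twist":[0,0,0]},{"xyz":[0,0,-0.075],"twist":[0,0,0]},{"xyz":[0,0,-0.085],"twist":[0,0,0]},{"xyz":[0,0,-0.09],"twist":[0,0,0]},{"xyz":[0,0,-0.09],"twist":[0,0,0]},{"xyz":[0,0,-0.09],"twist":[0,0,0]}])

```text
time: 5.58
tool_pos: [0.6303, 0.1769, 0.0854]
ee_rot: [-1.571, -0.001, -0.104]
wrist_force: [-0.1, -0.2, -2.9]
width: 0.0576
```

```bash
python3 look.py scene:a2 wrist:w2
```

```text
t 5.5833 tcp [0.6303 0.1769 0.0854] rot [-1.571e+00 -1.000e-03 -1.040e-01] F [-0.07 -0.21 -2.92] w 0.05757517571823836
```

View pics/a2.png

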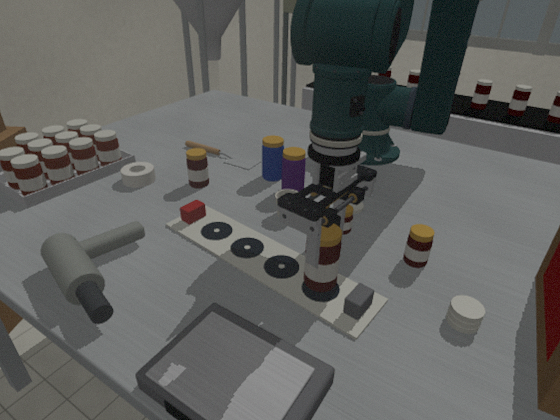

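View pics/w2.png

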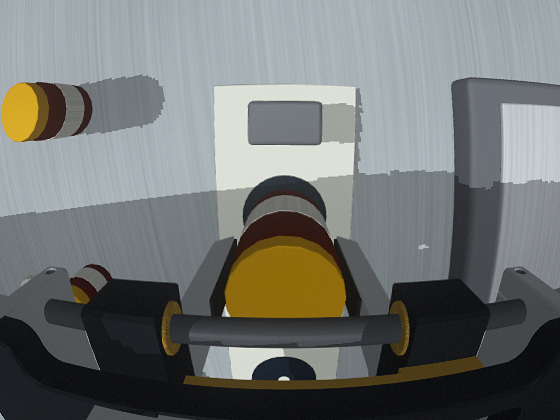

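The large jar hangs about 15 mm above mark 4. The scene view shows its base at (320,285) over the disc, and in the wrist view the disc rim is even around it. I lower it gently.

Emit:
step_arm(commands=[{"xyz":[0,0,-0.004],"twist":[0,0,0]},{"xyz":[0,0,-0.008],"twist":[0,0,0]},{"xyz":[0,0,-0.011],"twist":[0,0,0]},{"xyz":[0,0,-0.013],"twist":[0,0,0]},{"xyz":[0,0,-0.014],"twist":[0,0,0]},{"xyz":[0,0,-0.015],"twist":[0,0,0]},{"xyz":[0,0,-0.015],"twist":[0,0,0]},{"xyz":[0,0,-0.015],"twist":[0,0,0]}])

```text
time: 6.35
tool_pos: [0.6298, 0.1775, 0.0708]
ee_rot: [-1.571, -0.0, -0.103]
wrist_force: [-4.2, -0.6, 5.3]
width: 0.0573
```

Emit:
step_arm(commands=[{"xyz":[0,0,0],"twist":[0,0,0]},{"xyz":[0,0,0],"twist":[0,0,0]},{"xyz":[0,0,0],"twist":[0,0,0]},{"xyz":[0,0,0],"twist":[0,0,0]},{"xyz":[0,0,0],"twist":[0,0,0]},{"xyz":[0,0,0],"twist":[0,0,0]},{"xyz":[0,0,0],"twist":[0,0,0]},{"xyz":[0,0,0],"twist":[0,0,0]}], fingers=0)

```text
time: 7.02
tool_pos: [0.6301, 0.1774, 0.0694]
ee_rot: [-1.571, -0.0, -0.103]
wrist_force: [0.2, -0.7, -0.8]
width: 0.094
```

Emit:
step_arm(commands=[{"xyz":[0,0,0.01],"twist":[0,0,0]},{"xyz":[0,0,0.03],"twist":[0,0,0]},{"xyz":[0,0,0.06],"twist":[0,0,0]},{"xyz":[0,0,0.09],"twist":[0,0,0]},{"xyz":[0,0,0.12],"twist":[0,0,0]},{"xyz":[0,0,0.15],"twist":[0,0,0]},{"xyz":[0,0,0.16],"twist":[0,0,0]},{"xyz":[0,0,0.16],"twist":[0,0,0]},{"xyz":[0,0,0.16],"twist":[0,0,0]}])

```text
time: 7.77
tool_pos: [0.63, 0.1775, 0.2294]
ee_rot: [-1.571, -0.0, -0.103]
wrist_force: [0.6, -0.2, -0.6]
width: 0.0941
```

```bash
python3 look.py wrist:w3
```

```text
t 7.7667 tcp [0.63   0.1775 0.2294] rot [-1.571 -0.    -0.103] F [ 0.6  -0.23 -0.63] w 0.09411686985651337
```

View pics/w3.png

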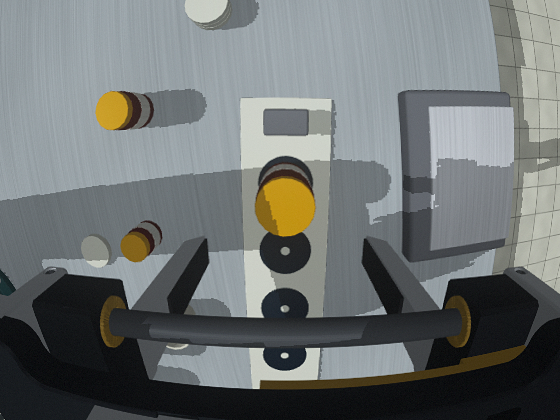

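The large jar stands on mark 4, with its lid at (286,206) in line with the marks. Small is at (113,110) and mini at (139,243). I fit these while I have them in view.

Run:
```python
from look import *
c=load('w3'); m=gold(c['p'])
h=cv2.cvtColor(c['p'],cv2.COLOR_RGB2HSV); m=cv2.inRange(h,(14,120,60),(30,255,255))
k,l,s,ct=cv2.connectedComponentsWithStats(m)
for i in range(1,k):
    if s[i,4]<300: continue
    cn,_=cv2.findContours((l==i).astype(np.uint8),0,1); cn=max(cn,key=len); b=cv2.fitEllipse(cv2.convexHull(cn))
    print(np.round(b[0]),np.round(b[1]),[ (z,wplane(c,*b[0],z)[:2].round(4)) for z in (.116,.075,.058)])
g=cv2.cvtColor(c['p'],cv2.COLOR_RGB2GRAY)
for u,v in [(285,251),(285,309)]:
    w=(g[v-5:v+6,u-5:u+6]>100); yy,xx=np.nonzero(w); print(u-5+xx.mean(),v-5+yy.mean(),wplane(c,u-5+xx.mean(),v-5+yy.mean(),.006).round(4))
```

```text
[114. 110.] [37. 40.] [(0.116, array([0.4773, 0.287 ])), (0.075, array([0.4542, 0.292 ])), (0.058, array([0.4447, 0.294 ]))]
[285. 206.] [60. 61.] [(0.116, array([0.6291, 0.1769])), (0.075, array([0.6279, 0.166 ])), (0.058, array([0.6274, 0.1615]))]
[135. 246.] [29. 30.] [(0.116, array([0.4729, 0.1502])), (0.075, array([0.4492, 0.1354])), (0.058, array([0.4394, 0.1293]))]
[113. 321.] [27. 52.] [(0.116, array([0.4127, 0.0572])), (0.075, array([0.3804, 0.0291])), (0.058, array([0.367 , 0.0174]))]
[457. 321.] [27. 52.] [(0.116, array([0.8172, 0.016 ])), (0.075, array([ 0.8432, -0.0181])), (0.058, array([ 0.8539, -0.0322]))]
[393. 366.] [ 32. 273.] [(0.116, array([ 0.739 , -0.0359])), (0.075, array([ 0.7537, -0.0776])), (0.058, array([ 0.7598, -0.0948]))]
284.96610169491527 250.5593220338983 [0.62   0.0873 0.006 ]
284.3636363636364 308.25 [ 0.61   -0.0023  0.006 ]
```

The large jar is at (0.629,0.177), within about 1 mm of its mark. Next is the small jar at (0.451,0.294).

Emit:
step_arm(commands=[{"xyz":[-0.02,0.013,0],"twist":[0,0,0]},{"xyz":[-0.05,0.033,0],"twist":[0,0,0]},{"xyz":[-0.08,0.053,0],"twist":[0,0,0]},{"xyz":[-0.11,0.073,0],"twist":[0,0,0]},{"xyz":[-0.14,0.093,0],"twist":[0,0,0]},{"xyz":[-0.165,0.109,0],"twist":[0,0,0]},{"xyz":[-0.179,0.117,0],"twist":[0,0,0]},{"xyz":[-0.179,0.117,0],"twist":[0,0,0]},{"xyz":[-0.179,0.117,0],"twist":[0,0,0]},{"xyz":[-0.179,0.117,0],"twist":[0,0,0]}])

```text
time: 8.65
tool_pos: [0.4517, 0.2937, 0.2283]
ee_rot: [-1.572, 0.001, -0.104]
wrist_force: [0.1, -0.3, 1.0]
width: 0.0943
```

```bash
cat > lids.py <<'E'
from look import *
def lids(f,z):
    c=load(f); h=cv2.cvtColor(c['p'],cv2.COLOR_RGB2HSV); m=cv2.inRange(h,(14,120,60),(30,255,255)); k,l,s,ct=cv2.connectedComponentsWithStats(m)
    for i in range(1,k):
        if s[i,4]<300 or ct[i][1]>320: continue
        cn,_=cv2.findContours((l==i).astype(np.uint8),0,1); b=cv2.fitEllipse(cv2.convexHull(max(cn,key=len)))
        print(np.round(b[0]),np.round(b[1]),wplane(c,*b[0],z)[:2].round(4))
lids(sys.argv[1],float(sys.argv[2]))
E
python3 look.py wrist:w4; python3 lids.py w4 .075
```

```text
t 8.65 tcp [0.4517 0.2937 0.2283] rot [-1.572e+00  1.000e-03 -1.040e-01] F [ 0.08 -0.32  1.04] w 0.09427970503918987
[285. 194.] [42. 43.] [0.4505 0.2947]
[452. 288.] [42. 48.] [0.6482 0.1541]
[286. 316.] [23. 28.] [0.437  0.1471]
```

View pics/w4.png

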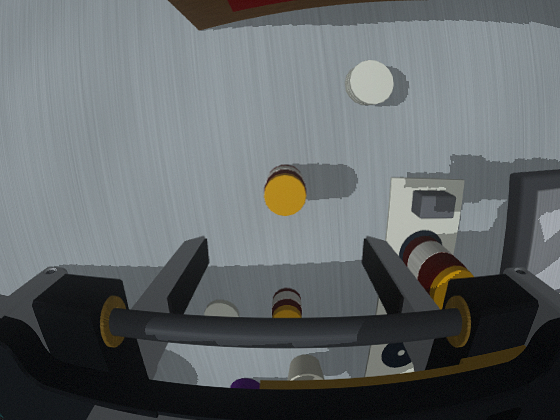

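The small lid is at (285,194), world (0.4505,0.2947), centred between the jaws. I descend and grip it.

Emit:
step_arm(commands=[{"xyz":[-0.001,0.001,-0.02],"twist":[0,0,0]},{"xyz":[-0.001,0.001,-0.05],"twist":[0,0,0]},{"xyz":[-0.001,0.001,-0.08],"twist":[0,0,0]},{"xyz":[-0.001,0.001,-0.11],"twist":[0,0,0]},{"xyz":[-0.001,0.001,-0.14],"twist":[0,0,0]},{"xyz":[-0.001,0.001,-0.165],"twist":[0,0,0]},{"xyz":[-0.001,0.001,-0.18],"twist":[0,0,0]},{"xyz":[-0.001,0.001,-0.19],"twist":[0,0,0]},{"xyz":[-0.001,0.001,-0.19],"twist":[0,0,0]},{"xyz":[-0.001,0.001,-0.19],"twist":[0,0,0]}])

```text
time: 9.53
tool_pos: [0.4508, 0.295, 0.0394]
ee_rot: [-1.571, 0.0, -0.104]
wrist_force: [0.6, -0.1, -0.0]
width: 0.0938
```

Emit:
step_arm(commands=[{"xyz":[0,0,0],"twist":[0,0,0]},{"xyz":[0,0,0],"twist":[0,0,0]},{"xyz":[0,0,0],"twist":[0,0,0]},{"xyz":[0,0,0],"twist":[0,0,0]},{"xyz":[0,0,0],"twist":[0,0,0]},{"xyz":[0,0,0],"twist":[0,0,0]},{"xyz":[0,0,0],"twist":[0,0,0]},{"xyz":[0,0,0],"twist":[0,0,0]},{"xyz":[0,0,0],"twist":[0,0,0]},{"xyz":[0,0,0],"twist":[0,0,0]},{"xyz":[0,0,0],"twist":[0,0,0]}], fingers=255)

```text
time: 10.45
tool_pos: [0.4501, 0.2955, 0.0396]
ee_rot: [-1.571, -0.0, -0.103]
wrist_force: [1.0, 0.5, -0.3]
width: 0.0454
```

Emit:
step_arm(commands=[{"xyz":[0,0,0.005],"twist":[0,0,0]},{"xyz":[0,0,0.015],"twist":[0,0,0]},{"xyz":[0,0,0.03],"twist":[0,0,0]},{"xyz":[0,0,0.05],"twist":[0,0,0]},{"xyz":[0,0,0.07],"twist":[0,0,0]},{"xyz":[0,0,0.1],"twist":[0,0,0]},{"xyz":[0,0,0.125],"twist":[0,0,0]},{"xyz":[0,0,0.14],"twist":[0,0,0]},{"xyz":[0,0,0.14],"twist":[0,0,0]}])

```text
time: 11.2
tool_pos: [0.4521, 0.2966, 0.1852]
ee_rot: [-1.565, -0.008, -0.103]
wrist_force: [1.1, 0.3, -0.6]
width: 0.0456
```

Emit:
step_arm(commands=[{"xyz":[0.006,-0.01,0],"twist":[0,0,0]},{"xyz":[0.016,-0.028,0],"twist":[0,0,0]},{"xyz":[0.03,-0.055,0],"twist":[0,0,0]},{"xyz":[0.047,-0.086,0],"twist":[0,0,0]},{"xyz":[0.064,-0.118,0],"twist":[0,0,0]},{"xyz":[0.082,-0.151,0],"twist":[0,0,0]},{"xyz":[0.1,-0.184,0],"twist":[0,0,0]},{"xyz":[0.117,-0.216,0],"twist":[0,0,0]},{"xyz":[0.132,-0.246,0],"twist":[0,0,0]},{"xyz":[0.146,-0.272,0],"twist":[0,0,0]},{"xyz":[0.155,-0.288,0],"twist":[0,0,0]},{"xyz":[0.16,-0.297,0],"twist":[0,0,0]}])

```text
time: 12.2
tool_pos: [0.6096, -0.005, 0.1764]
ee_rot: [-1.572, 0.005, -0.106]
wrist_force: [-0.6, 0.2, -1.9]
width: 0.0455
```

Emit:
step_arm(commands=[{"xyz":[0,0,0],"twist":[0,0,0]},{"xyz":[0,0,-0.015],"twist":[0,0,0]},{"xyz":[0,0,-0.04],"twist":[0,0,0]},{"xyz":[0,0,-0.07],"twist":[0,0,0]},{"xyz":[0,0,-0.095],"twist":[0,0,0]},{"xyz":[0,0,-0.112],"twist":[0,0,0]},{"xyz":[0,0,-0.12],"twist":[0,0,0]},{"xyz":[0,0,-0.12],"twist":[0,0,0]},{"xyz":[0,0,-0.12],"twist":[0,0,0]}])

```text
time: 12.95
tool_pos: [0.6097, -0.0008, 0.0596]
ee_rot: [-1.571, 0.0, -0.102]
wrist_force: [1.1, -0.2, -1.5]
width: 0.0457
```

```bash
python3 look.py scene:a5
```

```text
t 12.95 tcp [ 0.6097 -0.0008  0.0596] rot [-1.571  0.    -0.102] F [ 1.06 -0.24 -1.54] w 0.04568111969667233
```

View pics/a5.png

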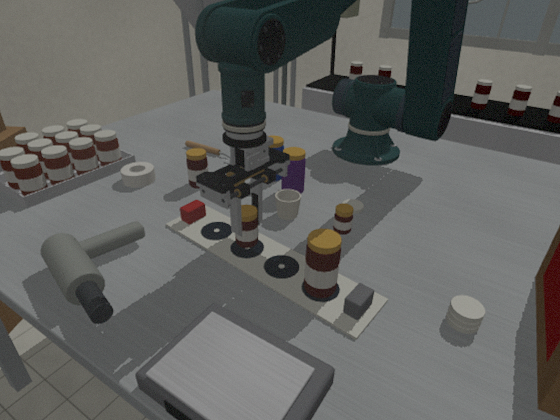

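The small jar is over mark 2 at (247,240), about 14 mm up. I lower it.

Emit:
step_arm(commands=[{"xyz":[0,-0.001,-0.004],"twist":[0,0,0]},{"xyz":[0,-0.001,-0.008],"twist":[0,0,0]},{"xyz":[0,-0.001,-0.011],"twist":[0,0,0]},{"xyz":[0,-0.001,-0.013],"twist":[0,0,0]},{"xyz":[0,-0.001,-0.014],"twist":[0,0,0]},{"xyz":[0,-0.001,-0.015],"twist":[0,0,0]},{"xyz":[0,-0.001,-0.015],"twist":[0,0,0]},{"xyz":[0,-0.001,-0.015],"twist":[0,0,0]}])

```text
time: 13.67
tool_pos: [0.61, -0.0026, 0.0456]
ee_rot: [-1.571, -0.0, -0.103]
wrist_force: [-3.1, -0.2, 6.4]
width: 0.0455
```

Emit:
step_arm(commands=[{"xyz":[0,0,0],"twist":[0,0,0]},{"xyz":[0,0,0],"twist":[0,0,0]},{"xyz":[0,0,0],"twist":[0,0,0]},{"xyz":[0,0,0],"twist":[0,0,0]},{"xyz":[0,0,0],"twist":[0,0,0]},{"xyz":[0,0,0],"twist":[0,0,0]},{"xyz":[0,0,0],"twist":[0,0,0]},{"xyz":[0,0,0],"twist":[0,0,0]},{"xyz":[0,0,0],"twist":[0,0,0]}], fingers=0)

```text
time: 14.42
tool_pos: [0.61, -0.0025, 0.0445]
ee_rot: [-1.571, -0.0, -0.103]
wrist_force: [-0.0, 0.1, -0.4]
width: 0.0937
```

Emit:
step_arm(commands=[{"xyz":[0,0,0.01],"twist":[0,0,0]},{"xyz":[0,0,0.03],"twist":[0,0,0]},{"xyz":[0,0,0.06],"twist":[0,0,0]},{"xyz":[0,0,0.09],"twist":[0,0,0]},{"xyz":[0,0,0.12],"twist":[0,0,0]},{"xyz":[0,0,0.15],"twist":[0,0,0]},{"xyz":[0,0,0.175],"twist":[0,0,0]},{"xyz":[0,0,0.185],"twist":[0,0,0]},{"xyz":[0,0,0.185],"twist":[0,0,0]},{"xyz":[0,0,0.185],"twist":[0,0,0]}])

```text
time: 15.25
tool_pos: [0.61, -0.0025, 0.2294]
ee_rot: [-1.571, -0.0, -0.103]
wrist_force: [-0.4, 0.4, 0.4]
width: 0.0942
```

```bash
python3 look.py wrist:w6; python3 lids.py w6 .081;python3 lids.py w6 .058
```

```text
t 15.25 tcp [ 0.61   -0.0025  0.2294] rot [-1.571 -0.    -0.103] F [-0.38  0.44  0.36] w 0.09416630831628094
[286.  11.] [59. 63.] [0.6297 0.1844]
[123.  98.] [31. 33.] [0.4509 0.1218]
[285. 197.] [42. 43.] [ 0.6091 -0.0031]
[ 73. 261.] [30. 42.] [ 0.3316 -0.0575]
[286.  11.] [59. 63.] [0.6306 0.1925]
[123.  98.] [31. 33.] [0.4389 0.1254]
[285. 197.] [42. 43.] [ 0.6085 -0.0086]
[ 73. 261.] [30. 42.] [ 0.311  -0.0669]
```

View pics/w6.png

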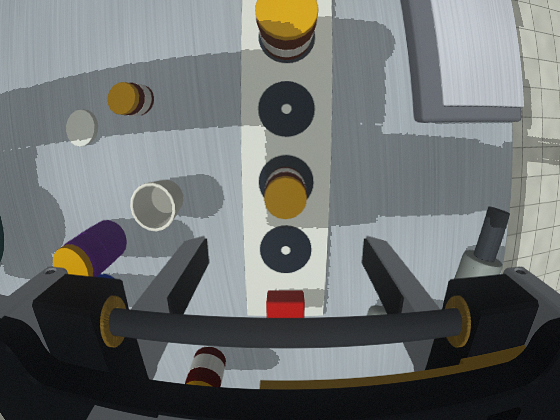

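The small jar is at (0.609,−0.003). Mini is at (123,98). A white loose lid at (82,128) lies close to it, so I check clearance for the finger.

Run:
```python
from look import *
c=load('w6'); print([wplane(c,u,v,.008)[:2].round(3) for u,v in [(82,128),(67,132),(98,122),(82,111),(82,145)]])
c=load('side0'); P=cloud(c); print(P[276,330].round(3),P[276,320].round(3),P[270,335].round(3))
```

```text
[array([0.34 , 0.107]), array([0.312, 0.107]), array([0.369, 0.109]), array([0.344, 0.13 ]), array([0.336, 0.083])]
[0.334 0.111 0.008] [0.35  0.123 0.011] [0.332 0.092 0.009]
```

Emit:
step_arm(commands=[{"xyz":[-0.02,0.015,0],"twist":[0,0,0]},{"xyz":[-0.05,0.038,0],"twist":[0,0,0]},{"xyz":[-0.08,0.06,0],"twist":[0,0,0]},{"xyz":[-0.11,0.083,0],"twist":[0,0,0]},{"xyz":[-0.14,0.105,0],"twist":[0,0,0]},{"xyz":[-0.16,0.12,0],"twist":[0,0,0]},{"xyz":[-0.173,0.13,0],"twist":[0,0,0]},{"xyz":[-0.173,0.13,0],"twist":[0,0,0]},{"xyz":[-0.173,0.13,0],"twist":[0,0,0]},{"xyz":[-0.173,0.13,0],"twist":[0,0,0]}])

```text
time: 16.13
tool_pos: [0.4369, 0.127, 0.2279]
ee_rot: [-1.572, 0.002, -0.103]
wrist_force: [0.6, 0.5, 0.5]
width: 0.0942
```

```bash
python3 look.py wrist:w7; python3 lids.py w7 .058
```

```text
t 16.1333 tcp [0.4369 0.127  0.2279] rot [-1.572  0.002 -0.103] F [0.63 0.51 0.54] w 0.09416377017169783
[473. 138.] [50. 57.] [0.6604 0.1705]
[285. 190.] [34. 35.] [0.4354 0.1283]
[437. 285.] [32. 33.] [ 0.6183 -0.0134]
```

View pics/w7.png

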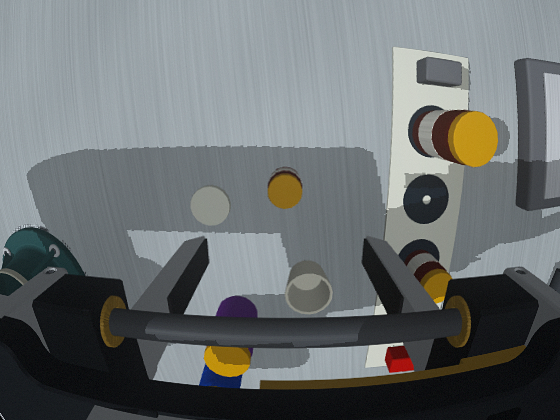

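The mini lid is at (285,190), world (0.4355,0.128). The cup (308,290) and the loose lid (210,206) are clear of the fingers.

Emit:
step_arm(commands=[{"xyz":[-0.001,0.001,-0.02],"twist":[0,0,0]},{"xyz":[-0.001,0.001,-0.05],"twist":[0,0,0]},{"xyz":[-0.001,0.001,-0.08],"twist":[0,0,0]},{"xyz":[-0.001,0.001,-0.11],"twist":[0,0,0]},{"xyz":[-0.001,0.001,-0.14],"twist":[0,0,0]},{"xyz":[-0.001,0.001,-0.17],"twist":[0,0,0]},{"xyz":[-0.001,0.001,-0.19],"twist":[0,0,0]},{"xyz":[-0.001,0.001,-0.199],"twist":[0,0,0]},{"xyz":[-0.001,0.001,-0.199],"twist":[0,0,0]},{"xyz":[-0.001,0.001,-0.199],"twist":[0,0,0]}])

```text
time: 17.02
tool_pos: [0.4366, 0.1281, 0.0306]
ee_rot: [-1.571, 0.0, -0.104]
wrist_force: [1.0, -1.0, -0.1]
width: 0.0937
```

Emit:
step_arm(commands=[{"xyz":[0,0,0],"twist":[0,0,0]},{"xyz":[0,0,0],"twist":[0,0,0]},{"xyz":[0,0,0],"twist":[0,0,0]},{"xyz":[0,0,0],"twist":[0,0,0]},{"xyz":[0,0,0],"twist":[0,0,0]},{"xyz":[0,0,0],"twist":[0,0,0]},{"xyz":[0,0,0],"twist":[0,0,0]},{"xyz":[0,0,0],"twist":[0,0,0]},{"xyz":[0,0,0],"twist":[0,0,0]},{"xyz":[0,0,0],"twist":[0,0,0]},{"xyz":[0,0,0],"twist":[0,0,0]},{"xyz":[0,0,0],"twist":[0,0,0]}], fingers=255)

```text
time: 18.02
tool_pos: [0.436, 0.1285, 0.0305]
ee_rot: [-1.571, -0.0, -0.103]
wrist_force: [0.0, 0.5, 1.2]
width: 0.0394
```

Emit:
step_arm(commands=[{"xyz":[0,0,0.005],"twist":[0,0,0]},{"xyz":[0,0,0.015],"twist":[0,0,0]},{"xyz":[0,0,0.03],"twist":[0,0,0]},{"xyz":[0,0,0.05],"twist":[0,0,0]},{"xyz":[0,0,0.07],"twist":[0,0,0]},{"xyz":[0,0,0.1],"twist":[0,0,0]},{"xyz":[0,0,0.13],"twist":[0,0,0]},{"xyz":[0,0,0.15],"twist":[0,0,0]},{"xyz":[0,0,0.15],"twist":[0,0,0]}])

```text
time: 18.77
tool_pos: [0.4389, 0.129, 0.1869]
ee_rot: [-1.568, -0.011, -0.103]
wrist_force: [0.8, -0.0, 0.3]
width: 0.0398
```

Emit:
step_arm(commands=[{"xyz":[0.006,-0.008,0],"twist":[0,0,0]},{"xyz":[0.018,-0.024,0],"twist":[0,0,0]},{"xyz":[0.036,-0.048,0],"twist":[0,0,0]},{"xyz":[0.056,-0.075,0],"twist":[0,0,0]},{"xyz":[0.076,-0.102,0],"twist":[0,0,0]},{"xyz":[0.096,-0.129,0],"twist":[0,0,0]},{"xyz":[0.116,-0.156,0],"twist":[0,0,0]},{"xyz":[0.135,-0.181,0],"twist":[0,0,0]},{"xyz":[0.15,-0.201,0],"twist":[0,0,0]},{"xyz":[0.16,-0.214,0],"twist":[0,0,0]},{"xyz":[0.1645,-0.22,0],"twist":[0,0,0]}])

```text
time: 19.68
tool_pos: [0.6002, -0.0943, 0.1767]
ee_rot: [-1.571, 0.005, -0.106]
wrist_force: [-0.3, 0.4, -1.0]
width: 0.0396
```

Emit:
step_arm(commands=[{"xyz":[0,0,0],"twist":[0,0,0]},{"xyz":[0,0,-0.015],"twist":[0,0,0]},{"xyz":[0,0,-0.04],"twist":[0,0,0]},{"xyz":[0,0,-0.07],"twist":[0,0,0]},{"xyz":[0,0,-0.1],"twist":[0,0,0]},{"xyz":[0,0,-0.12],"twist":[0,0,0]},{"xyz":[0,0,-0.13],"twist":[0,0,0]},{"xyz":[0,0,-0.13],"twist":[0,0,0]},{"xyz":[0,0,-0.13],"twist":[0,0,0]}])

```text
time: 20.43
tool_pos: [0.6001, -0.0909, 0.0506]
ee_rot: [-1.571, 0.001, -0.102]
wrist_force: [1.2, -0.8, -0.1]
width: 0.0398
```

```bash
python3 look.py scene:a8
```

```text
t 20.4333 tcp [ 0.6001 -0.0909  0.0506] rot [-1.571e+00  1.000e-03 -1.020e-01] F [ 1.2  -0.79 -0.1 ] w 0.03977237691301579
```

View pics/a8.png

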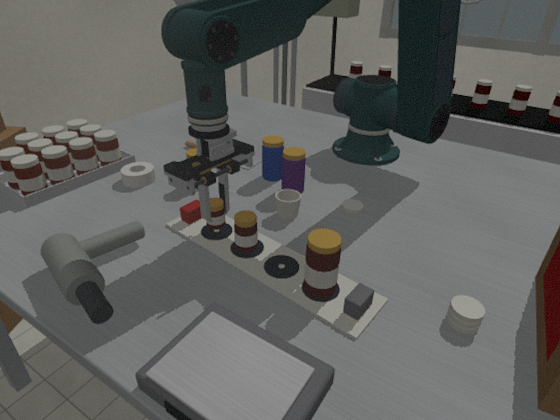

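The mini is over mark 1 at (216,222), with its underside at about 20 mm. It needs to come down about 14.5 mm.

Emit:
step_arm(commands=[{"xyz":[0,0,-0.004],"twist":[0,0,0]},{"xyz":[0,0,-0.008],"twist":[0,0,0]},{"xyz":[0,0,-0.011],"twist":[0,0,0]},{"xyz":[0,0,-0.013],"twist":[0,0,0]},{"xyz":[0,0,-0.014],"twist":[0,0,0]},{"xyz":[0,0,-0.015],"twist":[0,0,0]},{"xyz":[0,0,-0.015],"twist":[0,0,0]},{"xyz":[0,0,-0.015],"twist":[0,0,0]}])

```text
time: 21.15
tool_pos: [0.6005, -0.0916, 0.0365]
ee_rot: [-1.571, -0.0, -0.103]
wrist_force: [-3.0, 0.8, 5.3]
width: 0.0397
```

Emit:
step_arm(commands=[{"xyz":[0,0,0],"twist":[0,0,0]},{"xyz":[0,0,0],"twist":[0,0,0]},{"xyz":[0,0,0],"twist":[0,0,0]},{"xyz":[0,0,0],"twist":[0,0,0]},{"xyz":[0,0,0],"twist":[0,0,0]},{"xyz":[0,0,0],"twist":[0,0,0]},{"xyz":[0,0,0],"twist":[0,0,0]},{"xyz":[0,0,0],"twist":[0,0,0]},{"xyz":[0,0,0],"twist":[0,0,0]}], fingers=0)

```text
time: 21.9
tool_pos: [0.6005, -0.0915, 0.0355]
ee_rot: [-1.571, -0.0, -0.103]
wrist_force: [-0.7, -0.0, -0.3]
width: 0.0934
```

Emit:
step_arm(commands=[{"xyz":[0,0,0.01],"twist":[0,0,0]},{"xyz":[0,0,0.03],"twist":[0,0,0]},{"xyz":[0,0,0.06],"twist":[0,0,0]},{"xyz":[0,0,0.09],"twist":[0,0,0]},{"xyz":[0,0,0.12],"twist":[0,0,0]},{"xyz":[0,0,0.15],"twist":[0,0,0]},{"xyz":[0,0,0.18],"twist":[0,0,0]},{"xyz":[0,0,0.194],"twist":[0,0,0]},{"xyz":[0,0,0.194],"twist":[0,0,0]},{"xyz":[0,0,0.194],"twist":[0,0,0]}])

```text
time: 22.73
tool_pos: [0.6009, -0.0916, 0.231]
ee_rot: [-1.571, -0.003, -0.103]
wrist_force: [0.6, 0.6, -0.9]
width: 0.0941
```

```bash
python3 look.py wrist:w9; python3 lids.py w9 .064;python3 lids.py w9 .081
```

```text
t 22.7333 tcp [ 0.6009 -0.0916  0.231 ] rot [-1.571 -0.003 -0.103] F [ 0.58  0.57 -0.88] w 0.0941263877170364
[284. 109.] [44. 44.] [ 0.609  -0.0045]
[ 59. 193.] [40. 50.] [ 0.314  -0.0606]
[284. 192.] [35. 36.] [ 0.5998 -0.0918]
[ 57. 261.] [34. 42.] [ 0.2771 -0.1531]
[457. 321.] [26. 51.] [ 0.823  -0.2983]
[284. 109.] [44. 44.] [ 0.6089 -0.0051]
[ 59. 193.] [40. 50.] [ 0.3288 -0.0584]
[284. 192.] [35. 36.] [ 0.6002 -0.088 ]
[ 57. 261.] [34. 42.] [ 0.2937 -0.1462]
[457. 321.] [26. 51.] [ 0.8122 -0.2841]
```

View pics/w9.png

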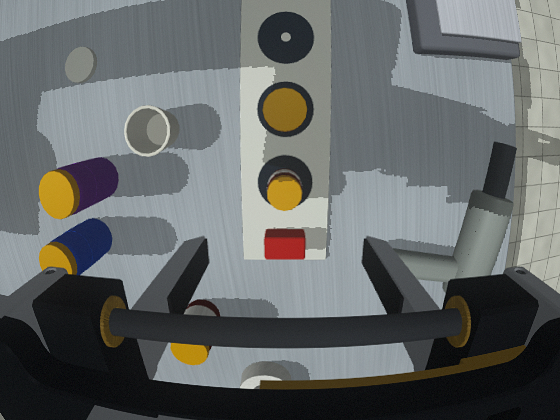

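Mini stands on mark 1 at (0.600,−0.092), next to the red block (285,243). Now the medium jar, whose lid is at (190,346).

Emit:
step_arm(commands=[{"xyz":[-0.015,-0.019,0],"twist":[0,0,0]},{"xyz":[-0.035,-0.044,0],"twist":[0,0,0]},{"xyz":[-0.055,-0.069,0],"twist":[0,0,0]},{"xyz":[-0.075,-0.094,0],"twist":[0,0,0]},{"xyz":[-0.095,-0.12,0],"twist":[0,0,0]},{"xyz":[-0.115,-0.145,0],"twist":[0,0,0]},{"xyz":[-0.132,-0.167,0],"twist":[0,0,0]},{"xyz":[-0.144,-0.182,0],"twist":[0,0,0]},{"xyz":[-0.144,-0.182,0],"twist":[0,0,0]},{"xyz":[-0.144,-0.182,0],"twist":[0,0,0]},{"xyz":[-0.144,-0.182,0],"twist":[0,0,0]}])

```text
time: 23.7
tool_pos: [0.4564, -0.2726, 0.228]
ee_rot: [-1.569, 0.002, -0.103]
wrist_force: [-0.2, 0.8, -0.6]
width: 0.0941
```

```bash
python3 look.py wrist:w10; python3 lids.py w10 .092
```

```text
t 23.7 tcp [ 0.4564 -0.2726  0.228 ] rot [-1.569  0.002 -0.103] F [-0.24  0.82 -0.64] w 0.0941034037094442
[151.  -0.] [49. 56.] [ 0.3427 -0.0513]
[400.  21.] [32. 35.] [ 0.5856 -0.1039]
[126.  86.] [52. 58.] [ 0.3085 -0.1382]
[289. 200.] [50. 51.] [ 0.4588 -0.2735]
[113. 321.] [27. 52.] [ 0.2208 -0.4086]
```

View pics/w10.png

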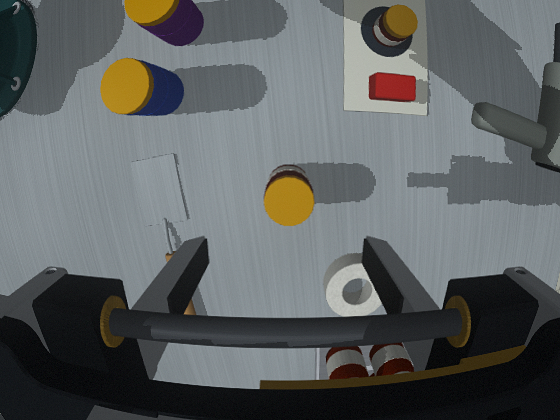

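The medium lid is at (289,200), world (0.459,−0.2735). The spatula (160,190) and the roll (355,285) are clear of the fingers.

Emit:
step_arm(commands=[{"xyz":[0.002,-0.001,-0.02],"twist":[0,0,0]},{"xyz":[0.002,-0.001,-0.05],"twist":[0,0,0]},{"xyz":[0.002,-0.001,-0.08],"twist":[0,0,0]},{"xyz":[0.002,-0.001,-0.11],"twist":[0,0,0]},{"xyz":[0.002,-0.001,-0.14],"twist":[0,0,0]},{"xyz":[0.002,-0.001,-0.16],"twist":[0,0,0]},{"xyz":[0.002,-0.001,-0.173],"twist":[0,0,0]},{"xyz":[0.002,-0.001,-0.177],"twist":[0,0,0]},{"xyz":[0.002,-0.001,-0.177],"twist":[0,0,0]},{"xyz":[0.002,-0.001,-0.177],"twist":[0,0,0]}])

```text
time: 24.58
tool_pos: [0.4594, -0.2742, 0.0531]
ee_rot: [-1.571, -0.001, -0.102]
wrist_force: [0.8, -0.9, 0.2]
width: 0.094
```

Emit:
step_arm(commands=[{"xyz":[0,0,0],"twist":[0,0,0]},{"xyz":[0,0,0],"twist":[0,0,0]},{"xyz":[0,0,0],"twist":[0,0,0]},{"xyz":[0,0,0],"twist":[0,0,0]},{"xyz":[0,0,0],"twist":[0,0,0]},{"xyz":[0,0,0],"twist":[0,0,0]},{"xyz":[0,0,0],"twist":[0,0,0]},{"xyz":[0,0,0],"twist":[0,0,0]},{"xyz":[0,0,0],"twist":[0,0,0]},{"xyz":[0,0,0],"twist":[0,0,0]},{"xyz":[0,0,0],"twist":[0,0,0]}], fingers=255)

```text
time: 25.5
tool_pos: [0.4588, -0.2746, 0.0527]
ee_rot: [-1.571, -0.001, -0.103]
wrist_force: [0.6, -0.2, 1.5]
width: 0.0519
```

Emit:
step_arm(commands=[{"xyz":[0,0,0.005],"twist":[0,0,0]},{"xyz":[0,0,0.015],"twist":[0,0,0]},{"xyz":[0,0,0.03],"twist":[0,0,0]},{"xyz":[0,0,0.05],"twist":[0,0,0]},{"xyz":[0,0,0.07],"twist":[0,0,0]},{"xyz":[0,0,0.1],"twist":[0,0,0]},{"xyz":[0,0,0.125],"twist":[0,0,0]},{"xyz":[0,0,0.14],"twist":[0,0,0]},{"xyz":[0,0,0.14],"twist":[0,0,0]},{"xyz":[0,0,0.14],"twist":[0,0,0]}])

```text
time: 26.33
tool_pos: [0.4586, -0.2747, 0.1933]
ee_rot: [-1.572, -0.001, -0.103]
wrist_force: [0.6, -0.5, -3.0]
width: 0.0515
```

Emit:
step_arm(commands=[{"xyz":[0.003,0.007,0],"twist":[0,0,0]},{"xyz":[0.011,0.025,0],"twist":[0,0,0]},{"xyz":[0.024,0.054,0],"twist":[0,0,0]},{"xyz":[0.039,0.087,0],"twist":[0,0,0]},{"xyz":[0.055,0.123,0],"twist":[0,0,0]},{"xyz":[0.071,0.159,0],"twist":[0,0,0]},{"xyz":[0.087,0.195,0],"twist":[0,0,0]},{"xyz":[0.103,0.231,0],"twist":[0,0,0]},{"xyz":[0.119,0.268,0],"twist":[0,0,0]},{"xyz":[0.135,0.304,0],"twist":[0,0,0]},{"xyz":[0.149,0.334,0],"twist":[0,0,0]},{"xyz":[0.157,0.352,0],"twist":[0,0,0]}])

```text
time: 27.33
tool_pos: [0.6149, 0.082, 0.1892]
ee_rot: [-1.57, 0.005, -0.099]
wrist_force: [1.1, 0.2, -1.8]
width: 0.0516
```

Emit:
step_arm(commands=[{"xyz":[0.004,0.009,0],"twist":[0,0,0]},{"xyz":[0.004,0.009,0],"twist":[0,0,0]},{"xyz":[0.004,0.009,-0.015],"twist":[0,0,0]},{"xyz":[0.004,0.009,-0.04],"twist":[0,0,0]},{"xyz":[0.004,0.009,-0.07],"twist":[0,0,0]},{"xyz":[0.004,0.009,-0.095],"twist":[0,0,0]},{"xyz":[0.004,0.009,-0.112],"twist":[0,0,0]},{"xyz":[0.004,0.009,-0.12],"twist":[0,0,0]},{"xyz":[0.004,0.009,-0.12],"twist":[0,0,0]},{"xyz":[0.004,0.009,-0.12],"twist":[0,0,0]}])

```text
time: 28.17
tool_pos: [0.6193, 0.0855, 0.0727]
ee_rot: [-1.571, 0.0, -0.104]
wrist_force: [0.7, 1.0, -2.8]
width: 0.0514
```

```bash
python3 look.py scene:a11
```

```text
t 28.1667 tcp [0.6193 0.0855 0.0727] rot [-1.571  0.    -0.104] F [ 0.67  0.97 -2.78] w 0.051413629303502094
```

View pics/a11.png

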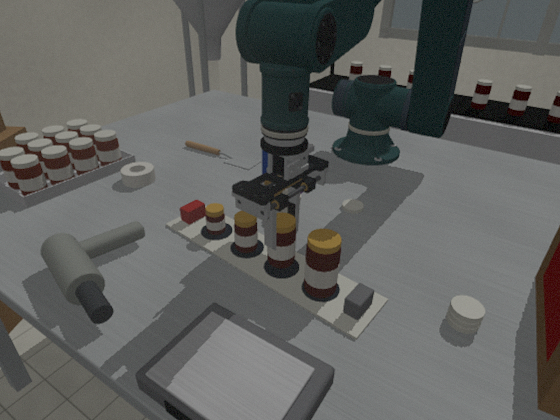

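The medium jar is above mark 3 at (281,260), with its underside at about 20 mm. I lower it with a 1 mm correction.

Emit:
step_arm(commands=[{"xyz":[0.001,0.001,-0.004],"twist":[0,0,0]},{"xyz":[0.001,0.001,-0.008],"twist":[0,0,0]},{"xyz":[0.001,0.001,-0.011],"twist":[0,0,0]},{"xyz":[0.001,0.001,-0.013],"twist":[0,0,0]},{"xyz":[0.001,0.001,-0.014],"twist":[0,0,0]},{"xyz":[0.001,0.001,-0.015],"twist":[0,0,0]},{"xyz":[0.001,0.001,-0.015],"twist":[0,0,0]},{"xyz":[0.001,0.001,-0.015],"twist":[0,0,0]}])

```text
time: 28.88
tool_pos: [0.6204, 0.0876, 0.0587]
ee_rot: [-1.571, -0.0, -0.103]
wrist_force: [-2.4, 0.5, 5.1]
width: 0.0514
```

Emit:
step_arm(commands=[{"xyz":[0,0,0],"twist":[0,0,0]},{"xyz":[0,0,0],"twist":[0,0,0]},{"xyz":[0,0,0],"twist":[0,0,0]},{"xyz":[0,0,0],"twist":[0,0,0]},{"xyz":[0,0,0],"twist":[0,0,0]},{"xyz":[0,0,0],"twist":[0,0,0]},{"xyz":[0,0,0],"twist":[0,0,0]},{"xyz":[0,0,0],"twist":[0,0,0]},{"xyz":[0,0,0],"twist":[0,0,0]}], fingers=0)

```text
time: 29.63
tool_pos: [0.6205, 0.0875, 0.0575]
ee_rot: [-1.571, -0.0, -0.103]
wrist_force: [0.2, -0.3, -0.5]
width: 0.0942
```

Emit:
step_arm(commands=[{"xyz":[0,0,0.01],"twist":[0,0,0]},{"xyz":[0,0,0.03],"twist":[0,0,0]},{"xyz":[0,0,0.06],"twist":[0,0,0]},{"xyz":[0,0,0.09],"twist":[0,0,0]},{"xyz":[0,0,0.12],"twist":[0,0,0]},{"xyz":[0,0,0.15],"twist":[0,0,0]},{"xyz":[0,0,0.18],"twist":[0,0,0]},{"xyz":[0,0,0.2],"twist":[0,0,0]},{"xyz":[0,0,0.2],"twist":[0,0,0]},{"xyz":[0,0,0.2],"twist":[0,0,0]},{"xyz":[0,0,0.2],"twist":[0,0,0]}])

```text
time: 30.55
tool_pos: [0.6199, 0.0874, 0.2559]
ee_rot: [-1.571, 0.002, -0.103]
wrist_force: [0.6, -0.4, -0.3]
width: 0.0939
```

```bash
python3 look.py wrist:w12 side:s12; for z in .064 .081 .098 .116; do echo $z; python3 lids.py w12 $z; done
python3 - <<'E'
from look import *
c=load('side0'); d=load('s12'); print('cup diff',np.abs(c['p'][200:240,292:325].astype(int)-d['p'][200:240,292:325]).mean())
for f,v,u in(('side0',0,0),('s12',0,0)):
    c=load(f);P=cloud(c)[195:240,290:325];q=P[(P[...,2]>.045)&(P[...,2]<.056)&(P[...,0]>.4)];print(f,((q.min(0)+q.max(0))/2).round(4),len(q))
E
```

```text
t 30.55 tcp [0.6199 0.0874 0.2559] rot [-1.571  0.002 -0.103] F [ 0.61 -0.39 -0.33] w 0.09388995997779567
.064
[286. 108.] [57. 58.] [0.629  0.1769]
[286. 193.] [47. 48.] [0.6191 0.081 ]
[285. 265.] [36. 37.] [ 0.6085 -0.0094]
[457. 321.] [27. 52.] [ 0.856 -0.139]
.081
[286. 108.] [57. 58.] [0.6289 0.1762]
[286. 193.] [47. 48.] [0.6195 0.0849]
[285. 265.] [36. 37.] [ 0.6094 -0.0014]
[457. 321.] [27. 52.] [ 0.8453 -0.1249]
.098
[286. 108.] [57. 58.] [0.6288 0.1756]
[286. 193.] [47. 48.] [0.6199 0.0887]
[285. 265.] [36. 37.] [0.6103 0.0067]
[457. 321.] [27. 52.] [ 0.8346 -0.1107]
.116
[286. 108.] [57. 58.] [0.6288 0.1749]
[286. 193.] [47. 48.] [0.6203 0.0927]
[285. 265.] [36. 37.] [0.6113 0.0152]
[457. 321.] [27. 52.] [ 0.8232 -0.0958]
cup diff 22.147222222222222
side0 [ 0.4487 -0.0032  0.0494] 176
s12 [ 0.4491 -0.004   0.0497] 178
```

View pics/w12.png

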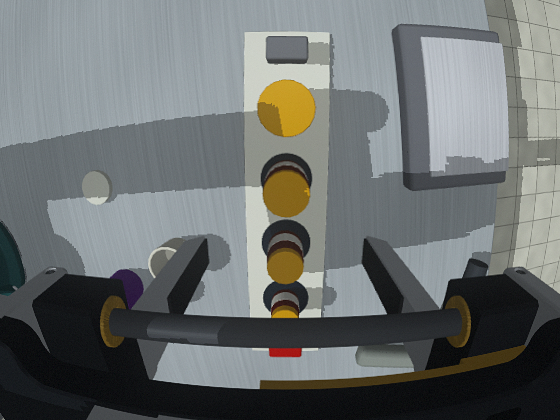

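View pics/s12.png

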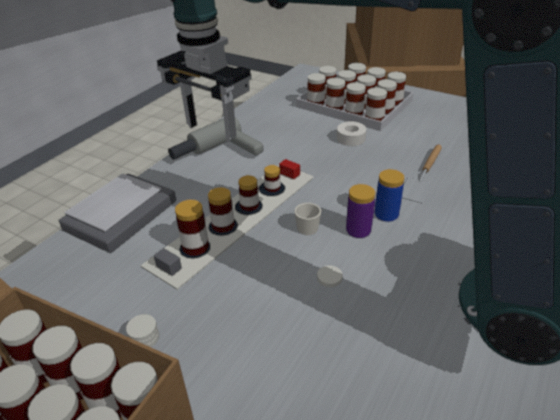

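All four jars stand on the row in order from the red block: (272,178), (249,195), (221,210) and (192,228) in the side view. The cup (307,217) is in place and the gripper is clear, so I hand the job in.

```bash
python3 -c "
from bench import robot
print(robot.close_job())"
```

```text
the job is handed in; nothing more can be done
None
```

All four jars are on their marks: mini on mark 1 by the red block, then small, medium, and large on mark 4 by the grey block. I handed the job in at about 30.6 s; the hand-in reports no verdict.

**Placing:** each jar was lowered until it touched the board (about 5–6 N), then released, and the gripper was raised clear.

**Last checks:**
- **Position:** the wrist camera put every jar within about 2 mm of its mark centre. I fitted mini just after placing it, not again at the end. The other three were fitted in the last view.
- **Upright:** all four looked upright in the final side view; I did not measure tilt.
- **Cup:** its rim centre in the side camera moved by less than 1 mm. A raw picture difference around it came out high (22 grey levels). I put this down to the arm's shadow, because the depth reading did not change.
- **Other objects:** I left the blue and purple look-alikes alone, and they appear unmoved.

No other check failed or disagreed.

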